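# Turn a lidded box over into the foot-marking station

### The job

The maker's mark goes on the foot of the finished lidded box: pinch its lid and body together, lift it off its stand, turn it upside down in the air without the loose lid coming off, and set it down (not dropped) foot up and fully home in the blue nest of the marking station, so that it holds the sensing pin down. Let go of it, push the loading slide fully home under the marking head, then press the green start button right in, leaving the box seated there and the bowl, wax tin and gouge where they are.

Things in the scene. Friction and masses are not known exactly. Their poses are not given: they have to be found in the camera images.
- box_mid (a point): Centre, half-way up, of the lidded wooden box to be marked: a round turned box 60 mm in diameter and 60 mm high, upright on the cork pad of one of two like iron stands (either). Pale body below, 34 mm high, dark flat-topped lid above, 26 mm; sides flush. The point is on the axis 30 mm above the foot, fixed in the body; its z axis runs from foot to lid (straight down once inverted)
- box_joint (a point): Centre of the joint line between body and lid, on the axis 34 mm above the foot (4 mm lid-wards of box_mid); fixed in the body, z from foot to lid. Pads that straddle this line hold lid and body together
- lid_seat (a point): Underside centre of the lid's 60 mm disc, fixed in the lid, z towards the lid's top; coincides with box_joint while the lid is on. The lid is loose: a 6 mm deep spigot sits in the body with about 2 mm play all round, nothing latches it, and it falls off if only the body is held while turning over
- lid_top (a point): Centre of the lid's flat top, 26 mm from the joint line, 60 mm from the foot; 54 mm across inside a 3 mm bevel
- box_base: The pale body of the box, about 140 g; origin at the centre of its foot, z from foot to lid
- box_lid: The dark lid of the box, about 70 g; origin as lid_seat
- stand_a_top (a point): Centre of the cork pad of the stand that bears the box, 130 mm above the bench. Fixed iron stand: foot 110 mm across, thin stem, round top 120 mm in diameter and 20 mm thick
- stand_b_top (a point): The same, of the other stand, which bears the wooden bowl
- nest (a point): Centre of the inner floor of the round blue nest on the marking station's loading slide, 140 mm above the bench, z up; it travels with the slide towards its own -y axis (the station's yaw varies). Recess 65 mm in diameter, 6 mm deep (rim 146 mm up, 86 mm across), open above: it takes the lid of the upturned box. It stands on a 48 mm post, on a slide plate 124 mm wide, 70 mm high
- station: Fixed marking station; origin on the bench under the nest with the slide right out, same axes as the nest. Base 160 mm wide (x), y from -340 to 100, 57 mm high with its rails; control pod at its -x side, x -175 to -75, y -140 to -10. Marking head 85 mm wide over the home position: y -280 to -130, 320 mm up, lens below it 300 mm up; column y -330 to -280. Beside the nest all but the knob is under 75 mm
- pin_top (a point): Tip of the brass sensing pin, 10 mm across, that stands 5 mm out of the middle of the nest floor on a light spring (0.4 N at first, 0.7 N fully down: the weight of the box holds it down)
- sense_pin (a joint): How far the sensing pin is pushed down: 0 up, 0.005 m flush with the nest floor
- slide (a joint): Loading slide: 0 pulled right out, 0.18 m fully home under the marking head (hard stop); it starts 0 to 35 mm in, stays where it is left and takes about 3 N to move
- knob_mid (a point): Centre of the slide's black push knob: an upright cylinder 26 mm in diameter and 32 mm high (top 157 mm above the bench) on a 16 mm post, 125 mm from the nest on its +y side, away from the marking head; it travels with the slide and may be pinched or pushed
- start_top (a point): Middle of the top face of the green start button, 30 mm across, on the low control pod at the robot's side of the station, about 67 mm above the bench; pressed straight down, 6 mm of travel, 1.5 N at first, 5 N fully in; springs back
- start (a joint): How far the start button is pressed: 0 up, 0.006 m fully in
- bowl: Bystander: pale turned bowl 100 mm across and 55 mm high on the other stand, origin under its centre
- tin_mid (a point): Bystander: wax tin 74 mm in diameter and 40 mm high on the bench; its centre, 20 mm up
- gouge: Bystander: turning gouge 330 mm long and 26 mm thick lying on the bench, origin in its wooden handle, x towards the steel tip
- vblock: Fixed wooden V-block about 90 mm wide (x), 70 mm long (y) and 55 mm high, its 90 degree V open upward and running along its y axis: round work may be laid in it on its side; need not be used. Origin under its centre
Mind the look-alikes: they are no part of the job. Leave any purple or turquoise look-alike of the box_base alone.

How it is judged:
By the outcome, as a careful person would: the job done as asked, in the order asked, and still so for the second after the job is handed in, with the robot touching nothing.
It also fails if it takes over 72 s, if anything falls off the work surface, if the arm or the gripper's body presses on something with over 40 N, if the wrist force passes 120 N, or if a joint passes its speed limit or range.

### The arm

A 7-joint arm with a two-finger parallel gripper is mounted at the origin on the work surface. World frame = base frame: x ahead of the robot, y to its left, z up, the work surface at z = 0. Lengths are in m, angles in rad, forces in N, time in s.
With the tool pointing down it reaches from about 0.35 to 0.9 m from the base axis. Payload 19.9 kg.
Tool frame: the origin (TCP) lies between the finger pads; the fingertips stand 19 mm ahead of it and the grasp point (between the pads) is the TCP; z points along the fingers, y is the line along which they close (so a half turn about z gives the same grasp; the last joint's range is limited). The gripper opens to 94 mm and grips with 3 to 60 N. Pads are 16 mm wide; open, the fingers measure 119 mm over their backs; the gripper's body (75 mm by 177 mm) begins 78 mm behind the grasp point.
Start: joints at [-1.188, 0.417, -0.01, 1.614, 0.005, 1.111, -0.053], TCP at [0.257, 0.57, 0.224] pointing down, gripper open.
Joint ranges: [-2.81, 2.81], [-0.39, 2.02], [-1.27, 1.25], [0.06, 2.57], [-1.19, 4.33], [0.19, 2], [-2.82, 2.82]. Speed limits (rad/s): [1.89, 1.89, 2.39, 2.39, 3.01, 3.01, 3.01].

### API

Orientations are given as a 3x3 rotation matrix whose columns are the frame's x, y, z axes.
In Python, from rig import robot gives the robot as it stands. Calls block until the motion is done:
- robot.move_ptp(position, orientation): joint-space move of the TCP to a pose.
- robot.move_linear(position, velocity=0.15, frame=None, threshold=None): straight line of the TCP; frame=None keeps the orientation; velocity is the mean speed in m/s. With threshold (N) it stops when the force on the tool has changed by that much, and returns True; else False.
- robot.goto_joints(angles): joint-space move.
- robot.gripper_to(opening): finger opening in m; the grip force is fixed at half the most; returns when the fingers have stopped.
- robot.pause(seconds).
- robot.ik(position, orientation): joint angles nearest the present ones, or None.
- robot.get_state(): the state.
- robot.grab_frame(name): name is "scene" or "top" or "wrist"; returns the picture (384x512x3 uint8, red, green, blue); there is no depth.
- robot.camera_info(name): a dict with "fx", "fy", "cx", "cy" (pixels), "rvec" (rotation vector, rad) and "tvec" (3), from world to camera coordinates, as OpenCV has them. Camera axes: x right, y down, z forward; pixel columns grow to the right and rows downward; lengths in m; the calibration is good to about 2 mm. A picture is of the moment at which its call begins: read the wrist's pose just before it. camera_info takes no time and is no camera call; for the wrist camera it gives the pose at the moment of the call.
A pose or a line that the arm cannot do raises robot.PlanningError and nothing moves.
- robot.sign_off(): hands the job in; it is judged then, once.
The state is a dict: "time": time; "qpos": joint angles; "joint_vel": joint speeds; "effort": joint torques, N m; "ee_pos": TCP position; "tool_rot": TCP orientation; "force": force on the tool from outside, world axes, zero at the start; "moment": the same for the moment, N m; "opening": finger opening in m; "grasp_force": force on a finger pad.
Only numpy, scipy, OpenCV 4.12 (cv2) and the standard library are available. Lean on these libraries where they do the work, as an engineer would, in place of code of your own. Each camera call takes 0.05 s, during which the arm holds its last target. There are 200 camera calls.

## Working session

There is one attempt and no reset: what is moved stays moved. The work goes in short steps, each a Python script; the robot and the scene stay as the last script left them, time stands still between calls to the robot, and variables do not carry over. Pictures are saved under pics/ and viewed, at most 10 in all, crops included, and the job is handed in when it is done.

```bash
ls; mkdir -p pics; python3 - <<'E'
from rig import robot
import cv2
s=robot.get_state();print(s['time'],s['ee_pos'],s['tool_rot'],s['opening'])
for n in("scene","top"):
    print(n,robot.camera_info(n))
    cv2.imwrite(f"pics/{n}0.png",robot.grab_frame(n)[:,:,::-1])
a=cv2.imread("pics/scene0.png");b=cv2.imread("pics/top0.png")
E
```

```text
pics
0.0 [0.25689468 0.56938751 0.22382939] [[-9.11520268e-01  4.11254941e-01 -4.19187087e-04]
 [ 4.11255146e-01  9.11519576e-01 -1.12581123e-03]
 [-8.08981950e-05 -1.19859260e-03 -9.99999278e-01]] 0.09391507669713617
scene {'fx': 410.4278989191001, 'fy': 410.4278989191001, 'cx': 257.55000785758017, 'cy': 188.80789028681133, 'rvec': array([ 1.13049935,  2.16672583, -1.16312543]), 'tvec': array([ 0.14094703, -0.1991428 ,  1.62028669])}
top {'fx': 446.255636797525, 'fy': 446.255636797525, 'cx': 252.5545762567376, 'cy': 192.02909088165933, 'rvec': array([ 2.13277721, -2.12753772,  0.23691963]), 'tvec': array([0.16789139, 0.55903169, 1.188882  ])}
```

View pics/scene0.png

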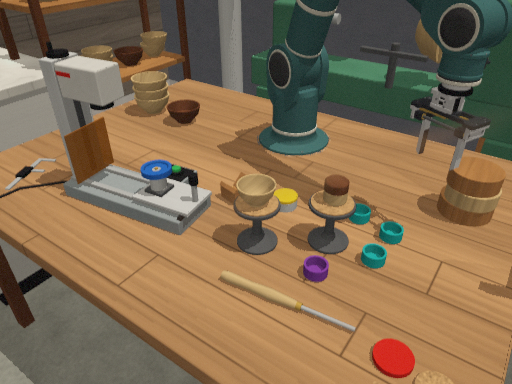

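View pics/top0.png

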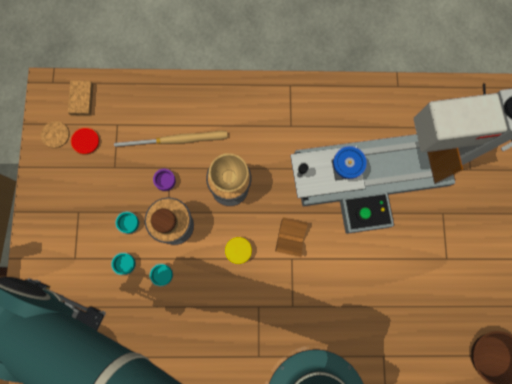

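The scene view shows the box at (335,190), the bowl at (256,190), the nest at (157,170), the knob at (194,183) and the green button at (177,169). In the top view these are the box (164,221), bowl (229,176), nest (350,162), knob (303,170) and button (366,213).

Look-alikes for the box:
- Purple pot, top (164,180).
- Three turquoise pots, top (127,223), (123,264) and (161,275).
- Big brown/pale barrel, scene (470,190).
- Dark bowls in the background.

I choose the dark-lidded, pale-bodied box on the stand at top (164,221).

```bash
cat > h.py <<'E'
import cv2,numpy as np
def cam(i):
    R=cv2.Rodrigues(np.array(i['rvec'],float))[0];return R,-R.T@np.array(i['tvec'],float)
def ray(i,p):
    R,c=cam(i);d=R.T@np.array([(p[0]-i['cx'])/i['fx'],(p[1]-i['cy'])/i['fy'],1.]);return c,d/np.linalg.norm(d)
def plane(i,p,z):
    c,d=ray(i,p);return c+d*(z-c[2])/d[2]
def tri(obs):
    A=np.zeros((3,3));b=np.zeros(3);L=[]
    for i,p in obs:
        c,d=ray(i,p);M=np.eye(3)-np.outer(d,d);A+=M;b+=M@c;L.append((c,d))
    x=np.linalg.solve(A,b);return x,[float(np.linalg.norm(np.cross(x-c,d)))*1000 for c,d in L]
def proj(i,X):
    return cv2.projectPoints(np.array(X,float).reshape(-1,1,3),np.array(i['rvec'],float),np.array(i['tvec'],float),np.array([[i['fx'],0,i['cx']],[0,i['fy'],i['cy']],[0,0,1]]),None)[0].reshape(-1,2)
def blobs(bgr,lo,hi,roi,amin=15):
    x0,y0,x1,y1=roi;m=cv2.inRange(cv2.cvtColor(bgr[y0:y1,x0:x1],cv2.COLOR_BGR2HSV),lo,hi)
    n,l,s,c=cv2.connectedComponentsWithStats(m)
    return sorted([(int(s[k,4]),(c[k]+[x0,y0]).round(1).tolist(),(s[k,:4]+[x0,y0,0,0]).tolist()) for k in range(1,n) if s[k,4]>=amin],reverse=True)
E
python3 - <<'E'
from h import *
from rig import robot
I={n:robot.camera_info(n) for n in("scene","top")}
S=cv2.imread("pics/scene0.png");T=cv2.imread("pics/top0.png")
for nm,lo,hi,rs,rt in [("nest",(100,120,60),(125,255,255),(130,150,185,195),(325,140,375,185)),
 ("green",(45,120,60),(75,255,255),(165,155,190,180),(350,200,380,225)),
 ("knob",(0,0,0),(180,255,50),(186,170,204,203),(292,158,318,182)),
 ("lid",(0,60,30),(16,255,120),(315,165,360,215),(140,195,190,245))]:
    a=blobs(S,lo,hi,rs);b=blobs(T,lo,hi,rt)
    print(nm,a[:3],b[:3])
    if a and b: print("  tri",tri([(I["scene"],a[0][1]),(I["top"],b[0][1])]))
c=np.hstack([cv2.resize(S[140:250,210:370],(640,440),interpolation=2)[:, :400*1],cv2.resize(T[130:235,280:470],(0,0),fx=2,fy=2)[:1].repeat(0,0) if 0 else np.zeros((440,0,3),np.uint8)])
u=cv2.resize(S[160:250,300:380],(400,450),interpolation=2);v=cv2.resize(S[50:230,50:220],(425,450),interpolation=2)[:, :400]
cv2.imwrite("pics/c1.png",np.hstack([u,v]))
E
```

```text
nest [(458, [156.1, 169.6], [141, 160, 31, 20])] [(757, [349.5, 162.2], [333, 146, 34, 32])]
  tri (array([ 0.62366541, -0.08470092,  0.13610405]), [0.05076609670733572, 0.05076609670723675])
green [(56, [175.8, 168.6], [172, 165, 9, 8])] [(120, [364.7, 212.7], [359, 207, 12, 12])]
  tri (array([ 0.50069903, -0.14011816,  0.06000369]), [0.15839203829988377, 0.1583920382999251])
knob [(137, [191.8, 177.5], [186, 170, 12, 16])] [(63, [302.7, 168.5], [299, 164, 9, 10])]
  tri (array([0.60533457, 0.0388301 , 0.14368997]), [2.375737531825054, 2.375737531824919])
lid [(286, [335.4, 188.2], [318, 179, 31, 17]), (19, [355.8, 199.4], [352, 197, 8, 5])] [(561, [165.1, 220.5], [151, 208, 33, 26]), (109, [148.8, 228.2], [140, 213, 33, 31]), (72, [182.5, 203.5], [167, 196, 23, 18])]
  tri (array([0.46290999, 0.3902657 , 0.16430338]), [0.971103114471493, 0.9711031144715989])
```

View pics/c1.png

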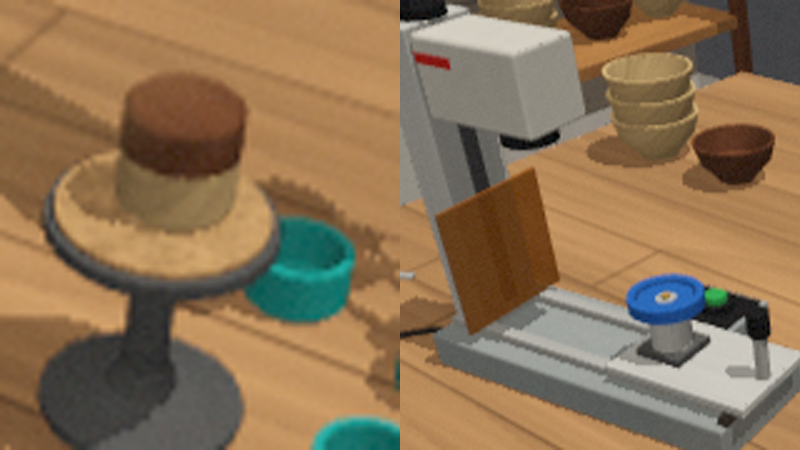

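The crop confirms a dark lid over a pale body on the cork stand. The amber panel by the marking head is a guard well away from the nest. Next I check which horizontal grasp and place poses can be reached.

```bash
cat >> h.py <<'E'
def hor(a,s,tilt=0.):
    """tool z horizontal at azimuth a (tilt rad downwards), tool x = s * up"""
    z=np.array([np.cos(a)*np.cos(tilt),np.sin(a)*np.cos(tilt),-np.sin(tilt)])
    y=np.cross(z,s*np.array([0,0,1.]));y/=np.linalg.norm(y);return np.c_[np.cross(y,z),y,z]
def down(b):
    """pointing down, tool y along azimuth b"""
    y=np.array([np.cos(b),np.sin(b),0]);z=np.array([0,0,-1.]);return np.c_[np.cross(y,z),y,z]
E
python3 - <<'E'
from h import *
from rig import robot
i=robot.camera_info("wrist");R,c=cam(i);s=robot.get_state();print("cam in tool",s['tool_rot'].T@(c-s['ee_pos']),(R@s['tool_rot']).round(2).tolist())
B=np.array([.463,.390,.165]);N=np.array([.624,-.085,.168])
for nm,P,A in(("box",B,range(-30,120,15)),("nest",N,range(-60,75,15))):
    for a in A:
        for sg in(1,-1):
            d=np.array([np.cos(np.radians(a)),np.sin(np.radians(a)),0])
            r=[robot.ik(P+o,hor(np.radians(a),sg)) for o in(0*d,[0,0,.15],-.12*d)]
            print(nm,a,sg,[None if q is None else np.round(q,2).tolist() for q in r[:1]],[q is not None for q in r])
E
```

```text
cam in tool [ 0.06999307 -0.00054086 -0.1600648 ] [[0.0, 1.0, -0.0], [-0.97, -0.0, -0.25], [-0.25, 0.0, 0.97]]
box -30 1 [[-0.97, 0.96, -0.41, 1.82, 1.54, 1.94, 1.94]] [True, True, True]
box -30 -1 [[-1.63, 0.98, 0.44, 1.85, 1.13, 1.37, -1.1]] [True, True, True]
box -15 1 [[-1.45, 0.86, 0.17, 2.04, 1.51, 1.45, 1.82]] [True, True, True]
box -15 -1 [[-1.7, 0.94, 0.47, 2.05, 1.39, 1.23, -1.31]] [True, True, True]
box 0 1 [[-2.18, 1.4, 1.07, 2.24, 1.52, 0.5, 1.45]] [True, True, True]
box 0 -1 [[-1.71, 0.91, 0.48, 2.23, 1.73, 1.19, -1.58]] [True, True, True]
box 15 1 [[-1.84, 1.05, 0.71, 2.39, 2.12, 1.11, 1.14]] [True, True, True]
box 15 -1 [[-1.6, 0.9, 0.45, 2.38, 2.14, 1.32, -1.83]] [True, True, True]
box 30 1 [[-1.84, 1.27, 0.88, 2.49, 2.52, 1.27, 0.68]] [True, True, False]
box 30 -1 [[-1.33, 0.89, 0.36, 2.48, 2.59, 1.59, -1.9]] [True, True, False]
box 45 1 [[-1.74, 1.58, 1.06, 2.5, 2.73, 1.61, 0.29]] [True, True, False]
box 45 -1 [[0.03, 1.02, -0.74, 2.46, 3.44, 1.55, -0.93]] [True, True, False]
box 60 1 [[-1.13, 1.06, 0.71, 2.43, 3.42, 1.96, 1.05]] [True, True, False]
box 60 -1 [[-0.
[... 1185 characters left out ...]
True, True, False]
nest 0 -1 [[0.78, 0.93, -0.62, 2.41, 3.47, 1.49, -1.08]] [True, True, False]
nest 15 1 [[-0.41, 1.2, 0.89, 2.36, 3.35, 2.0, 0.83]] [True, True, True]
nest 15 -1 [[1.2, 1.08, -0.86, 2.32, 3.92, 1.03, -1.04]] [True, True, True]
nest 30 1 [[-0.09, 1.03, 0.71, 2.22, 3.9, 1.99, 1.13]] [True, True, True]
nest 30 -1 [[-0.09, 1.03, 0.71, 2.22, 3.9, 1.99, -2.01]] [True, True, True]
nest 45 1 [[1.44, 1.3, -1.09, 1.99, -1.07, 0.63, 1.08]] [True, True, True]
nest 45 -1 [[1.44, 1.3, -1.09, 1.99, -1.07, 0.63, -2.06]] [True, True, True]
nest 60 1 [[1.15, 1.08, -0.73, 1.79, -1.07, 1.12, 0.98]] [True, True, True]
nest 60 -1 [[1.15, 1.08, -0.73, 1.79, -1.07, 1.12, -2.16]] [True, True, True]
```

```bash
cat > look.py <<'E'
from h import *
from rig import robot
import pickle
D=[]
for nm,P,az in(("box",[.463,.390],.70),("nest",[.624,-.085],-.13)):
    R=down(az);P=np.r_[P,.32]
    for k in(.04,-.04):
        p=P+k*R[:,0]
        robot.move_ptp(p,R) if k>0 else robot.move_linear(p,velocity=.2)
        i=robot.camera_info("wrist");f=robot.grab_frame("wrist")[:,:,::-1].copy()
        D.append((nm,i,f))
pickle.dump(D,open("look.pkl","wb"))
cv2.imwrite("pics/w.png",cv2.resize(np.vstack([np.hstack([D[0][2],D[1][2]]),np.hstack([D[2][2],D[3][2]])]),(800,600),interpolation=cv2.INTER_AREA))
print(robot.get_state()['time'],D[0][1]['fx'])
E
python3 look.py
```

```text
3.9667 277.2132111649947
```

View pics/w.png

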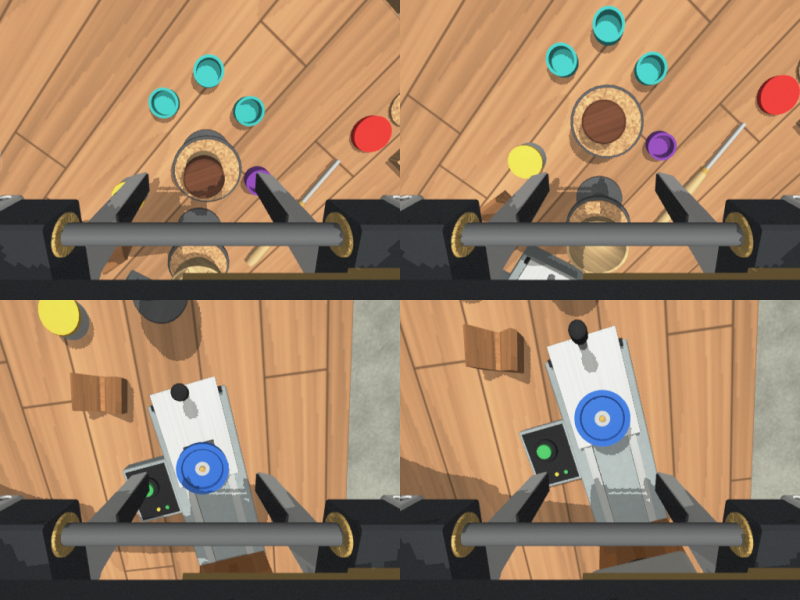

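The wrist views show the lid at about (204,177) and (604,121), the nest at (202,468) and (602,418), the knob at (180,392) and (578,330), and the button at (544,452), all in composite pixels. The stands, bowl and station are all clear.

```bash
cat > meas.py <<'E'
from h import *
import pickle
D=pickle.load(open("look.pkl","rb"))
def best(f,lo,hi,c,r=60,hull=True):
    x0,y0=int(c[0]-r),int(c[1]-r)
    m=cv2.inRange(cv2.cvtColor(f[y0:y0+2*r,x0:x0+2*r],cv2.COLOR_BGR2HSV),lo,hi)
    m=cv2.morphologyEx(m,cv2.MORPH_OPEN,np.ones((3,3)))
    cs=cv2.findContours(m,cv2.RETR_EXTERNAL,cv2.CHAIN_APPROX_NONE)[0]
    k=max(cs,key=cv2.contourArea);e=cv2.fitEllipse(cv2.convexHull(k));return (np.array(e[0])+[x0,y0]),np.round(e[1],1),cv2.contourArea(k)
T={"lid":((0,80,20),(14,255,130),[(261,227),(261,155)],0,40),"nest":((100,120,60),(125,255,255),[(259,215),(259,151)],2,60),
"knob":((0,0,0),(180,120,55),[(230,118),(228,38)],2,26),"green":((45,100,60),(75,255,255),[(190,244),(184,195)],2,20)}
for n,(lo,hi,cs,o,r) in T.items():
    ob=[]
    for k in(0,1):
        try:c,ax,a=best(D[o+k][2],lo,hi,cs[k],r)
        except Exception as e: print(n,k,"fail");continue
        ob.append((D[o+k][1],c));print(n,k,c.round(1),ax,a)
    if len(ob)==2: print("   ",n,*tri(ob),[plane(i,c,{"lid":.19,"nest":.146,"knob":.157,"green":.067}[n]).round(4).tolist() for i,c in ob])
for k in(0,1):print(D[k][2][[227,155][k],261],cv2.cvtColor(D[k][2][[227,155][k]-2:,259:262],cv2.COLOR_BGR2HSV)[:3,:3].reshape(-1,3)[[0,4,8]].tolist())
cv2.imwrite("pics/z.png",cv2.resize(np.hstack([D[0][2][177:277,211:311],D[1][2][105:205,211:311]]),(800,400)))
E
python3 meas.py
```

```text
lid 0 [260.5 226.3] [53.2 55.5] 1692.0
lid 1 [261.2 158.2] [50.5 55. ] 1024.0
    lid [0.46722135 0.38912831 0.16594313] [0.46986705353122615, 0.46986705353120156] [[0.461, 0.3955, 0.19], [0.4657, 0.3913, 0.19]]
nest 0 [258.7 215. ] [65.9 67.1] 3397.5
nest 1 [258.7 151. ] [71.  71.6] 3911.0
    nest [ 0.62548609 -0.08279856  0.13989546] [0.00038760631597313066, 0.0003876063159056267] [[0.6257, -0.0808, 0.146], [0.6255, -0.0823, 0.146]]
knob 0 [230.1 119. ] [19.3 22.6] 281.0
knob 1 [227.9  41.2] [22.9 31. ] 327.5
    knob [0.60765733 0.03924348 0.14635338] [0.03451431442858328, 0.034514314428740034] [[0.6087, 0.0388, 0.157], [0.6083, 0.0362, 0.157]]
green 0 [191.4 243.6] [10.4 17.9] 95.5
green 1 [184.4 193.7] [19.5 20.2] 288.5
    green [ 0.50957069 -0.13625098  0.07653428] [2.808789818359564, 2.8087898183595996] [[0.5095, -0.1399, 0.067], [0.5038, -0.1382, 0.067]]
[ 61  83 130] [[10, 135, 128], [10, 138, 126], [10, 135, 130]]
[ 62  85 137] [[10, 136, 133], [9, 137, 138], [9, 140, 137]]
```

View pics/z.png

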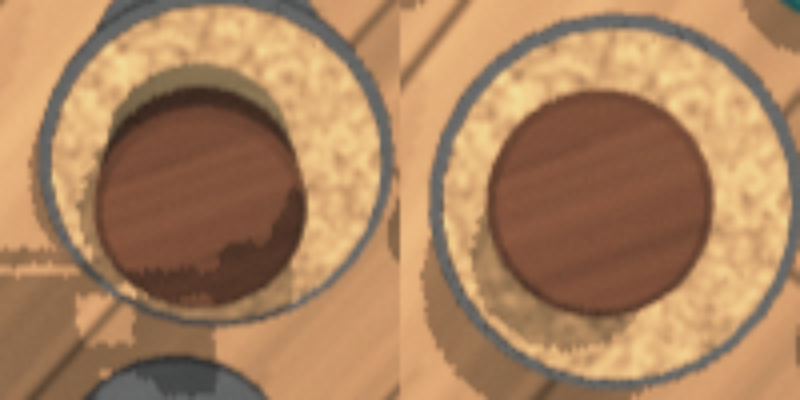

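```bash
python3 - <<'E'
from h import *
import pickle
from rig import robot
D=pickle.load(open("look.pkl","rb"))
ob=[(D[0][1],(261.2,227.8)),(D[1][1],(261.0,155.8))]
print("lid",tri(ob),[plane(*o,.19).round(4).tolist() for o in ob])
# stand pad ellipse (manual, crop right): outer rim centre
st=[(D[0][1],(211+217/4,177+163/4)),(D[1][1],(211+215/4,105+199/4))]
print("stand",tri(st))
# pin: bright centre of the nest
for k in(2,3):
    f=D[k][2];cy=[215,151][k-2]
    m=cv2.inRange(cv2.cvtColor(f[cy-22:cy+22,237:281],cv2.COLOR_BGR2HSV),(15,90,120),(35,255,255));M=cv2.moments(m,True)
    if M['m00']: 
        c=(237+M['m10']/M['m00'],cy-22+M['m01']/M['m00']);print("pin",M['m00'],c,plane(D[k][1],c,.145))
for p,a,s in(((.4655,.391,.30),55,-1),((.4655,.391,.164),55,-1)):
    print(robot.ik(p,hor(np.radians(a),s)))
E
```

```text
lid (array([0.46451326, 0.39256599, 0.18270187]), [0.09505999112749902, 0.09505999112743783]) [[0.4628, 0.3947, 0.19], [0.4639, 0.393, 0.19]]
stand (array([0.47074881, 0.39350942, 0.13677485]), [0.42855462486322476, 0.428554624863236])
pin 42.0 (258.6666666666667, 216.0) [ 0.62551105 -0.08242194  0.145     ]
pin 48.0 (258.5, 151.70833333333334) [ 0.62522361 -0.08321343  0.145     ]
[-1.44299311  0.74356859  1.07994311  2.51207033  3.50623835  1.63330057
 -2.23993278]
[-1.53741804  1.52754203  1.0600312   2.45996114  2.88885781  1.91642554
 -2.7703817 ]
```

```bash
cat > s1.py <<'E'
from h import *
from rig import robot
q=np.array(robot.get_state()['qpos']);print(q.round(2))
q[1]=.1;robot.goto_joints(q)
robot.goto_joints([-.77,.2,.32,2.42,3.63,1.79,-1.73])
s=robot.get_state();print(s['time'],s['ee_pos'],s['tool_rot'].round(2).tolist())
B=np.array([.464,.393]);R=hor(np.radians(55),-1)
for z in(.32,.166):print(np.round(robot.ik([*B,z],R),2))
E
python3 s1.py
```

```text
[-0.27  0.4   0.58  1.49 -0.22  1.31  0.2 ]
8.0333 [0.4236462  0.35478587 0.56490179] [[0.44, -0.82, 0.35], [0.43, 0.54, 0.72], [-0.79, -0.17, 0.59]]
[-0.82  0.34  0.31  2.49  3.58  1.32 -1.8 ]
[-0.78  0.85  0.25  2.45  3.49  1.76 -1.7 ]
```

```bash
cat > s2.py <<'E'
from h import *
from rig import robot
B=np.array([.464,.393]);R=hor(np.radians(55),-1)
robot.move_ptp([*B,.32],R)
t=robot.move_linear([*B,.164],velocity=.12,threshold=8);s=robot.get_state();print(t,s['time'],s['ee_pos'],s['force'])
if not t:
    robot.gripper_to(.05);s=robot.get_state();print(s['opening'],s['grasp_force'],s['force'],s['ee_pos'])
    if s['opening']>.055:
        f=robot.grab_frame("scene")[:,:,::-1];robot.move_linear([*B,.34],velocity=.1)
        s=robot.get_state();print(s['time'],s['opening'],s['force'],s['qpos'].round(2))
        g=robot.grab_frame("scene")[:,:,::-1]
        cv2.imwrite("pics/g.png",cv2.resize(np.hstack([f[100:260,250:410],g[40:200,250:410]]),(800,400),interpolation=2))
E
python3 s2.py
```

```text
False 10.4667 [0.46407512 0.39301456 0.16467228] [ 0.1975039   0.02716068 -0.32597789]
0.05954871201183293 30.000207888660952 [-0.74714817 -0.06457735  0.660445  ] [0.46395961 0.39304647 0.16412641]
13.0583 0.059405904266975694 [ 0.43131687  0.12753546 -1.7935866 ] [-0.83  0.28  0.32  2.49  3.6   1.26 -1.82]
```

View pics/g.png

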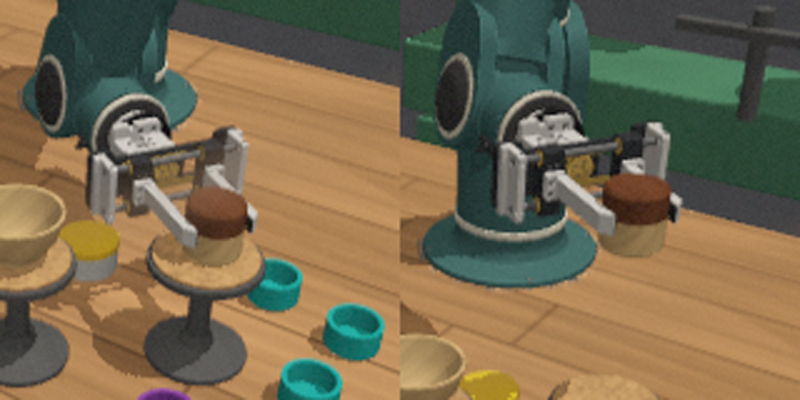

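The crops show the pads straddling the joint line with lid and body lifted together, at 0.0594 m opening and about 2 N of weight. Next I flip with joint 7 only and move over the nest.

```bash
cat > s3.py <<'E'
from h import *
from rig import robot
q=np.array(robot.get_state()['qpos']);q[6]+=np.pi;robot.goto_joints(q)
s=robot.get_state();print(s['time'],s['opening'],s['tool_rot'].round(2).tolist())
N=np.array([.6255,-.0825]);R=hor(np.radians(10),1)
print(np.round(robot.ik([*N,.28],R),2))
robot.move_ptp([*N,.28],R)
s=robot.get_state();print(s['time'],s['opening'],s['ee_pos'],s['force'])
g=robot.grab_frame("scene")[:,:,::-1];t=robot.grab_frame("top")[:,:,::-1]
it=robot.camera_info("top")
print("top bias: nest",plane(it,(349.5,162.2),.146), "foot expected px",proj(it,[*N,.314]),"nest px",proj(it,[*N,.146]))
cv2.imwrite("pics/top1.png",t);cv2.imwrite("pics/scene1.png",g)
c=proj(it,[*N,.314])[0].astype(int)
cv2.imwrite("pics/n.png",np.hstack([cv2.resize(g[60:220,80:240],(400,400)),cv2.resize(t[c[1]-40:c[1]+40,c[0]-40:c[0]+40],(400,400),interpolation=2)]));print(c)
E
python3 s3.py
```

```text
15.8667 0.05932570077229568 [[0.0, 0.82, 0.57], [0.0, -0.57, 0.82], [1.0, -0.0, -0.0]]
[-0.27  0.59  0.67  2.44  3.6   1.54  1.16]
17.7 0.05945690916402425 [ 0.62560777 -0.08151455  0.28017953] [ 0.57657207  0.30577117 -2.22576618]
top bias: nest [ 0.62102578 -0.08224758  0.146     ] foot expected px [[367.37360774 140.88365217]] nest px [[349.52346328 160.54805995]]
[367 140]
```

View pics/n.png

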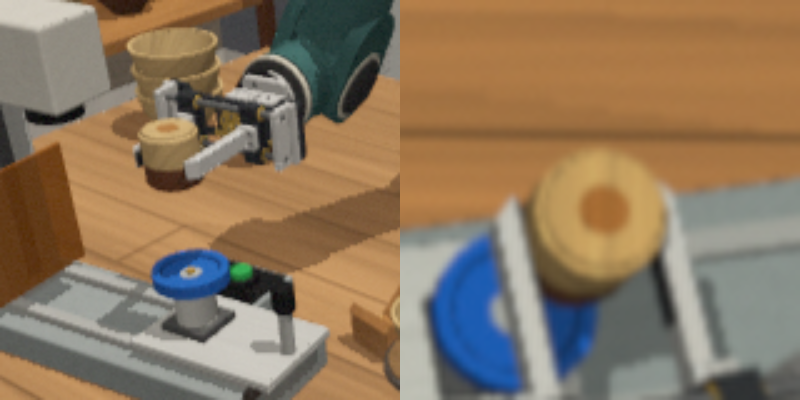

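The scene crop shows the box inverted, foot up with the dark lid below and still on. The top crop shows the foot centre at about (368,142), within about a pixel of the prediction. I lower it now.

```bash
cat > s4.py <<'E'
from h import *
from rig import robot
N=np.array([.6255,-.082])
robot.pause(.3);print(robot.get_state()['ee_pos'])
a=robot.move_linear([*N,.18],velocity=.1,threshold=6);s=robot.get_state();print(a,s['ee_pos'],s['force'],s['time'])
if not a:
    a=robot.move_linear([*N,.160],velocity=.02,threshold=5);s=robot.get_state();print(a,s['ee_pos'],s['force'],s['moment'],s['time'],s['opening'])
E
python3 s4.py
```

```text
[ 0.62550639 -0.0823254   0.28003089]
False [ 0.62554988 -0.0820538   0.18057343] [ 0.56620563 -0.55276784 -2.53665541] 19.25
True [ 0.62562144 -0.08196796  0.16600934] [-1.18434196  0.5231314   5.30821335] [ 0.05971907 -0.1471426   0.09160473] 19.9583 0.059412417557810016
```

It stopped at z = 0.166, exactly the seated height. I release and check.

```bash
cat > s5.py <<'E'
from h import *
from rig import robot
N=np.array([.6255,-.082])
robot.gripper_to(.07);robot.gripper_to(.094);print(robot.get_state()['opening'])
a=robot.move_linear([*N,.30],velocity=.12,threshold=6);s=robot.get_state();print(a,s['ee_pos'],s['time'],s['qpos'].round(2))
g=robot.grab_frame("scene")[:,:,::-1];t=robot.grab_frame("top")[:,:,::-1]
cv2.imwrite("pics/scene2.png",g);cv2.imwrite("pics/top2.png",t)
cv2.imwrite("pics/r.png",np.hstack([cv2.resize(g[120:220,110:210],(400,400),interpolation=2),cv2.resize(t[120:220,290:390],(400,400),interpolation=2)]))
y=np.radians(8.4);K=np.array([.6083,.0375]);Y=np.array([-np.sin(y),np.cos(y)])
for p in(K+.06*Y,K+.02*Y-.18*Y):
    for z in (.15,.30):print(robot.ik([*p,z],down(y)))
E
python3 s5.py
```

```text
0.09410835483823389
False [ 0.62543468 -0.08194277  0.2993985 ] 22.2083 [-0.29  0.53  0.7   2.44  3.63  1.48  1.15]
[ 0.53730547  0.72641183 -1.08607442  1.70229333  0.69801955  1.15399741
 -0.60056841]
[ 0.54350815  0.53176568 -1.08398531  1.54213828  0.47643749  1.35675475
 -0.43914697]
[ 0.84758371  0.79122453 -1.08715315  1.60676387  0.73924     1.2070423
 -0.2485701 ]
[ 0.84086215  0.61097914 -1.08512092  1.44706783  0.54025083  1.40538386
 -0.10931382]
```

View pics/r.png

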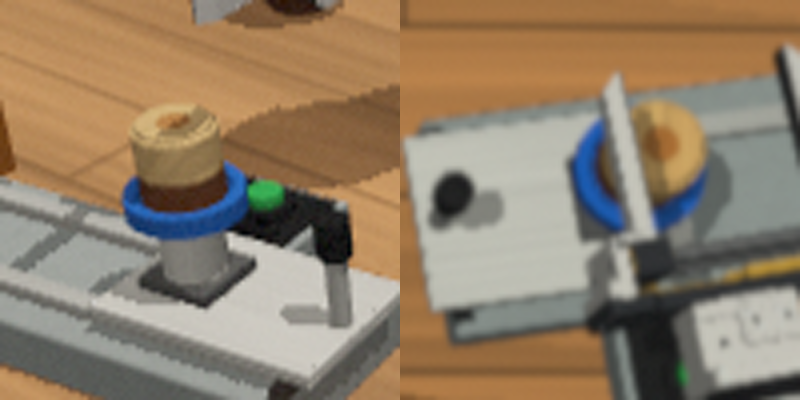

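The crops show the box upright in the blue nest, level and foot up. Now I push the slide by its knob.

```bash
cat > s6.py <<'E'
from h import *
from rig import robot
y=np.radians(8.2);K=np.array([.608,.0385]);Y=np.array([-np.sin(y),np.cos(y)]);R=down(y)
q=np.array(robot.get_state()['qpos']);q[1]=.1;robot.goto_joints(q)
robot.goto_joints([-.27,.1,.58,1.49,-.22,1.31,.2]);robot.gripper_to(0)
robot.move_ptp([*(K+.06*Y),.28],R);s=robot.get_state();print(s['time'],s['ee_pos'],s['qpos'].round(2))
a=robot.move_linear([*(K+.06*Y),.149],velocity=.15,threshold=8);print(a)
if not a:
    a=robot.move_linear([*(K-.10*Y),.149],velocity=.08,threshold=15);s=robot.get_state();print(a,s['ee_pos'],s['force'],s['time'])
    if not a:
        a=robot.move_linear([*(K-.18*Y),.149],velocity=.05,threshold=15);s=robot.get_state();print(a,s['ee_pos'],s['force'],s['time'],np.dot(s['ee_pos'][:2]-K,Y))
g=robot.grab_frame("scene")[:,:,::-1];cv2.imwrite("pics/scene3.png",g)
cv2.imwrite("pics/p.png",cv2.resize(g[30:230,40:240],(600,600),interpolation=2))
E
python3 s6.py
```

```text
29.225 [0.60013306 0.09616277 0.28140751] [-0.51  0.35  0.39  1.6  -0.14  1.21  0.05]
False
False [ 0.62224653 -0.06039148  0.149     ] [0.6811728  1.08198607 0.25539392] 32.4
True [ 0.62694162 -0.09316656  0.14861033] [-0.79567945  5.00712439  3.17290784] 33.2333 -0.13302205360178299
```

View pics/p.png

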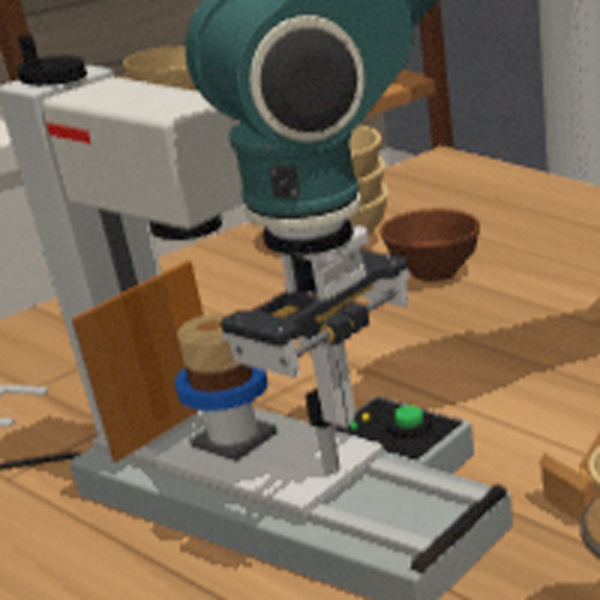

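The slide is nearly or fully under the head. One firmer push checks that it is against the hard stop.

```bash
cat > s7.py <<'E'
from h import *
from rig import robot
y=np.radians(8.2);Y=np.array([-np.sin(y),np.cos(y),0]);p=np.array(robot.get_state()['ee_pos'])
a=robot.move_linear(p-.03*Y,velocity=.03,threshold=22);s=robot.get_state();print(a,(s['ee_pos']-p)@Y,s['force'],s['time'])
robot.pause(.3);s=robot.get_state();print((s['ee_pos']-p)@Y,s['force'])
robot.move_linear(s['ee_pos']+.04*Y,velocity=.12)
robot.move_linear(s['ee_pos']+.04*Y+[0,0,.14],velocity=.15)
t=robot.grab_frame("top")[:,:,::-1];g=robot.grab_frame("scene")[:,:,::-1];w=robot.grab_frame("wrist")[:,:,::-1].copy();iw=robot.camera_info("wrist")
cv2.imwrite("pics/top4.png",t);cv2.imwrite("pics/scene4.png",g);cv2.imwrite("pics/w4.png",w)
it=robot.camera_info("top");i2=robot.camera_info("scene")
for im,i,roi in((t,it,(340,120,460,200)),(g,i2,(60,130,200,230)),):
    b=blobs(im,(100,120,60),(125,255,255),roi)[:2];print(b)
    
a=blobs(g,(100,120,60),(125,255,255),(60,130,200,230));b=blobs(t,(100,120,60),(125,255,255),(340,120,460,200))
if a and b: print("nest",tri([(i2,a[0][1]),(it,b[0][1])]))
print("green",[(b,plane(iw,b[1],.067)) for b in blobs(w,(45,100,60),(75,255,255),(0,0,512,300))[:2]],robot.get_state()['time'])
E
python3 s7.py
```

```text
True 4.7907312369646724e-05 [-0.4231067   1.46786976  1.61843383] 33.65
0.00031925389371783664 [-0.26082158 -0.59416896 -0.53727391]
[]
[(221, [113.7, 160.1], [98, 150, 31, 17])]
green [((360, [170.3, 224.9], [160, 215, 22, 21]), array([ 0.50364244, -0.13735631,  0.067     ]))] 35.6583
```

The second push gained 0.05 mm at over 22 N, so the slide is hard against its stop. Now the start button.

```bash
cat > s8.py <<'E'
from h import *
from rig import robot
y=np.radians(8.2);R=down(y+np.pi/2);G=np.array([.5037,-.1376])
i2=robot.camera_info("scene");p0,p1=[plane(i2,p,.14) for p in((156.1,169.6),(113.7,160.1))];print("slide travel approx",np.linalg.norm(p1-p0))
print(np.round(robot.ik([*G,.18],R),2))
robot.move_ptp([*G,.20],R)
a=robot.move_linear([*G,.092],velocity=.12,threshold=6);print(a,robot.get_state()['ee_pos'])
if not a:
    a=robot.move_linear([*G,.070],velocity=.02,threshold=14);s=robot.get_state();print(a,s['ee_pos'],s['force'],s['time'])
    robot.pause(.3);s=robot.get_state();print(s['ee_pos'],s['force'])
E
python3 s8.py
```

```text
slide travel approx 0.14610517932564035
[ 0.06  0.29  0.18  1.92 -0.06  0.94  1.98]
False [ 0.5040832  -0.13769011  0.09258007]
True [ 0.50397768 -0.13762248  0.0800521 ] [-3.36354413  1.02240585 16.61532147] 38.9167
[ 0.50395729 -0.13761124  0.08008218] [-4.59241093  1.14496101 14.60011403]
```

```bash
python3 - <<'E'
from h import *
from rig import robot
G=[.5037,-.1376]
robot.move_linear([*G,.25],velocity=.15)
robot.move_ptp([.42,.05,.30],down(np.radians(98)))
g=robot.grab_frame("scene")[:,:,::-1];t=robot.grab_frame("top")[:,:,::-1]
b=blobs(g,(100,120,60),(125,255,255),(60,130,200,230))[:1];print(b)
i2=robot.camera_info("scene")
if b:print(np.linalg.norm(plane(i2,b[0][1],.14)-plane(i2,(156.1,169.6),.14)),robot.get_state()['time'])
cv2.imwrite("pics/f.png",np.hstack([cv2.resize(g[80:230,50:200],(400,400),interpolation=2),cv2.resize(t[70:250,40:220] if 0 else t[80:230,280:430],(400,400),interpolation=2)]))
E
```

```text
[(225, [113.8, 160.2], [98, 150, 31, 17])]
0.14545135148544108 41.4583
```

View pics/f.png

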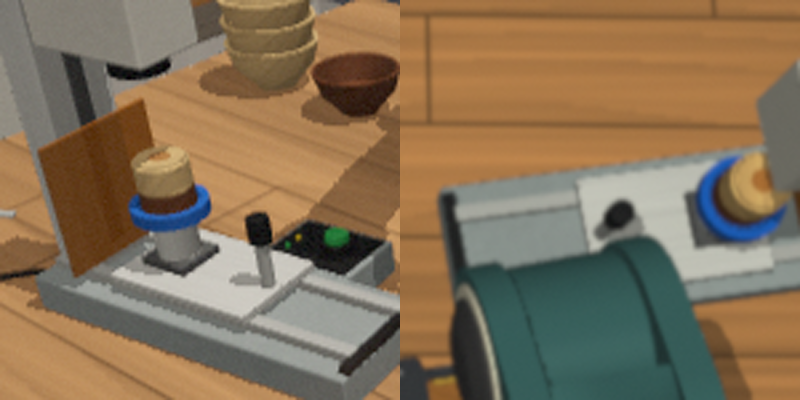

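The picture shows the box foot up and seated, the slide in under the head and the button clear. As a last numeric check, I measure the knob's distance from the base's front end, which should be 155 mm at home.

```bash
python3 - <<'E'
from h import *
from rig import robot
it=robot.camera_info("top");y=np.radians(8.2);Y=np.array([-np.sin(y),np.cos(y)])
k=np.array([.630,-.114])
for p in((280+42/2.667,80+190/2.667),(280+64/2.667,80+280/2.667)): # front-end corners of the base in the top crop
    e=plane(it,p,.057)[:2];print(e.round(3),(e-k)@Y)
print("button y from knob",(np.array([.5037,-.1376])-k)@Y)
E
```

```text
[0.676 0.047] 0.15283859507152092
[0.579 0.026] 0.14574866870810452
button y from knob -0.005344684722417702
```

```bash
python3 -c "
from rig import robot
print(robot.sign_off(),robot.get_state()['time'])"
```

```text
the job is handed in; nothing more can be done
the job is handed in; nothing more can be done
```

I handed the job in at about 41 s: the box is foot up in the nest with its lid on, the slide is against its hard stop, and the start button was pressed its full 6 mm and released. The sensing pin was not read directly; I judge it held down because the box stopped at the seated height.

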